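Snap the specimen carrier's lid shut

TASK

The lid has been laid on the white specimen carrier, but its rim is not fastened: press down each of the four rim sections around the lid until every one clicks shut and lies flush. Only press: do not lift the carrier or push it out of its place, and leave the bottle, the pot and the label roll beside it undisturbed.

Things in the scene. Friction and masses are not known exactly. Their poses are not given: they have to be found in the camera images.
- carrier: White plastic box, 170 (its x) x 130 (its y) mm, 2 to 3.5 kg, loose on the desk, turned up to 70 degrees either way, with a grey clip-down lid. The lid's flat middle panel (118 x 78 mm) has its top 84 mm above the desk and is fixed; round it the rim is four hinged grey sections, one per side, sloping upwards while open. Origin: centre of the box's underside, z up.
- tab1_press (a point): Point to press straight down: on the upper face of the narrow section at the carrier's +x end, 76 mm wide, mid-width, 22 mm out from its hinge (which runs 60 mm from the carrier's centre, 82 mm above the desk) and 7 mm in from its free outer edge. Height over the desk 92 mm while open (outer edge 95 mm), 84 mm once shut, flush with the middle panel.
- tab1 (a joint): Angle of the narrow section at the carrier's +x end, 76 mm wide: 0 = open, sloping up 0.40 rad; 0.40 = clicked shut, level. It snaps over a catch: resists with up to about 9 N at the press point (7 N at the outer edge), springs back open if let go before half-way (0.20), snaps shut by itself past that and stays shut.
- tab2_press (a point): Point to press straight down: on the upper face of the long section on the carrier's +y side, 116 mm wide, mid-width, 22 mm out from its hinge (which runs 40 mm from the carrier's centre, 82 mm above the desk) and 7 mm in from its free outer edge. Height over the desk 92 mm while open (outer edge 95 mm), 84 mm once shut, flush with the middle panel.
- tab2 (a joint): Angle of the long section on the carrier's +y side, 116 mm wide: 0 = open, sloping up 0.40 rad; 0.40 = clicked shut, level. It snaps over a catch: resists with up to about 9 N at the press point (7 N at the outer edge), springs back open if let go before half-way (0.20), snaps shut by itself past that and stays shut.
- tab3_press (a point): Point to press straight down: on the upper face of the narrow section at the carrier's -x end, 76 mm wide, mid-width, 22 mm out from its hinge (which runs 60 mm from the carrier's centre, 82 mm above the desk) and 7 mm in from its free outer edge. Height over the desk 92 mm while open (outer edge 95 mm), 84 mm once shut, flush with the middle panel.
- tab3 (a joint): Angle of the narrow section at the carrier's -x end, 76 mm wide: 0 = open, sloping up 0.40 rad; 0.40 = clicked shut, level. It snaps over a catch: resists with up to about 9 N at the press point (7 N at the outer edge), springs back open if let go before half-way (0.20), snaps shut by itself past that and stays shut.
- tab4_press (a point): Point to press straight down: on the upper face of the long section on the carrier's -y side, 116 mm wide, mid-width, 22 mm out from its hinge (which runs 40 mm from the carrier's centre, 82 mm above the desk) and 7 mm in from its free outer edge. Height over the desk 92 mm while open (outer edge 95 mm), 84 mm once shut, flush with the middle panel.
- tab4 (a joint): Angle of the long section on the carrier's -y side, 116 mm wide: 0 = open, sloping up 0.40 rad; 0.40 = clicked shut, level. It snaps over a catch: resists with up to about 9 N at the press point (7 N at the outer edge), springs back open if let go before half-way (0.20), snaps shut by itself past that and stays shut.
- gel: Clear bottle with white cap, 56 mm across, 115 mm tall, standing near the carrier; origin at the centre of its underside. Not part of the job.
- pot: Small clear specimen pot with white cap, 44 mm across, 60 mm tall, standing near the carrier; origin at the centre of its underside. Not part of the job.
- roll: Roll of blank white labels standing flat, 72 mm across, 45 mm tall, with a 26 mm hole; origin at the centre of its underside. Not part of the job.
Things that resemble listed ones, but are neither listed nor needed, are in the scene too. Of the things shaped like the carrier, the white one is meant.

How it is judged (in metres and radians):
At the end, for the whole second after the job is handed in: All four rim sections are clicked shut (angle above 0.36 of 0.40 rad), the carrier stands level and at rest on the desk within 40 mm of where it was, and the bottle, pot and label roll stand upright within 30 mm of where they were (value of joint each of tab1, tab2, tab3, tab4 above 0.36 rad and distance of carrier from where it was at the start of the episode below 0.04 m and angle between carrier's own z axis and vertical below 0.05 rad and linear speed of carrier below 0.02 m/s and distance of each of gel, pot, roll from where it was at the start of the episode below 0.03 m and angle between each of gel, pot, roll's own z axis and vertical below 0.1 rad); the robot touches nothing.
It fails at once if the carrier is lifted (10 mm) or tipped (height (world z) of carrier above 0.01 m or angle between carrier's own z axis and vertical above 0.12 rad).
It fails at once if the carrier is pushed more than 40 mm from its place (distance of carrier from where it was at the start of the episode above 0.04 m).
It fails at once if the bottle, the pot or the label roll is moved by more than 30 mm, lifted or knocked over (distance of any of gel, pot, roll from where it was at the start of the episode above 0.03 m or height (world z) of any of gel, pot, roll above 0.012 m or angle between any of gel, pot, roll's own z axis and vertical above 0.5 rad).
It also fails if it takes over 45 s, if anything falls off the work surface, if the arm or the gripper's body presses on something with over 40 N, if the wrist force passes 120 N, or if a joint passes its speed limit or range.

ROBOT

A 6-joint arm with a two-finger parallel gripper is mounted at the origin on the work surface. World frame = base frame: x ahead of the robot, y to its left, z up, the work surface at z = 0. Lengths are in m, angles in degrees, forces in N, time in s.
With the tool pointing down it reaches from about 0.3 to 1 m from the base axis. Payload 5.1 kg.
Tool frame: the origin (TCP) lies on the centre line of the jaws, within the pads' length; the fingertips stand 14 mm ahead of it and the grasp point (between the pads) lies 5 mm behind it; x points along the fingers, y is the direction in which the jaws open and shut, and the axes are right-handed (so a half turn about x gives the same grasp; the last joint's range is limited). The gripper opens to 95 mm and grips with 3 to 60 N. Pads are 20 mm wide; open, the fingers measure 119 mm over their backs; the gripper's body (75 mm by 180 mm) begins 59 mm behind the grasp point.
Start: joints at [64.423, 7.093, 94.555, -0, 78.352, -4.733], TCP at [0.231, 0.607, 0.229] pointing down, gripper open.
Joint ranges: [-149.61, 149.61], [-58.7, 133.49], [1.44, 155.28], [-77.14, 257.14], [18.33, 153.61], [-166.67, 166.67]. Speed limits (degrees/s): [147.25, 147.25, 180, 180, 180, 180].

INTERFACE

Orientations are given as a 3x3 rotation matrix whose columns are the frame's x, y, z axes.
In Python, from workcell import ctrl, optics, sign_off gives the robot as it stands.
- The arm moves only by the tool drive_tool, never from a script. Its argument "increments" is a list of rows, each a list of 3 entries, a list of its own where there are three numbers: the shift along the tool's x, y, z in m, then the turn, a rotation vector about the tool's x, y, z in rad, then the finger opening in m, from 0 to 0.0951. In form: [[[dx, dy, dz], [wx, wy, wz], jaw], ...]. A call has 1 to 5 rows; each row shifts and turns the pose as measured when the row begins, along the tool's axes as they then stand; what a row does not reach is not made up. A row lasts 1/12 s, in which the tool goes at most 41.7 mm and 7.16 degrees, less where a joint would pass 70% of its speed; a pose out of reach is approached as far as the arm can. A call is refused whole if a number of a shift passes 0.0417 or a number of a turn 0.125, either way. A call with a gripper value outside its range is refused whole. The fingers move at their own pace and stop on an object; "grip_force" is the grip in N (left out, the last holds). Time passes only in rows, so rows that do not move let the fingers close. It gives the time, the measured TCP pose, the force and the opening at its end, in the units of the state.
- ctrl.sense(): the state, without advancing time (a new reading comes with each control period).
- optics.camera(name): name is "scene" or "top"; returns a dict with "frame" (384x512x3 uint8, red, green, blue), "range_z" (384x512 float32, m along the optical axis (not along the pixel's ray), 0 where there is no reading), "intrinsics" (3x3 intrinsics, pixels), "rvec" (rotation vector, rad) and "tvec" (3), from world to camera coordinates, as OpenCV has them. Camera axes: x right, y down, z forward; pixel columns grow to the right and rows downward; lengths in m; the calibration is good to about 2 mm. A picture is of the moment at which its call begins.
- sign_off(): hands the job in, once; it reports no verdict.
Trained networks look in a picture, given as the dict that the camera call returned (one of the last four; its "shot" number tells which), for a name from the list of things; names that differ only in an ending like _2 or _b are one class to them, and where a whole thing is asked for, a point or a joint stands for the part that bears it (a point fixed in the world has none). Each returns a list of dicts, best first, with "p" (0 to 1); they miss things now and then, are a little off and sometimes report something else, mostly with a low value. They report only what shows in the picture. A call takes as long as a camera call. They do not tell look-alikes from the thing itself.
- optics.find_in(picture, thing): "rect" ([left, top, right, bottom] as shares, 0 to 1, of the picture: columns of its width, rows of its height, round what is visible of it).
- optics.regions_of(picture, thing): "region" (384x512 bool, what is visible of it) and "rect" ([left, top, right, bottom] as shares, 0 to 1, of the picture: columns of its width, rows of its height, round what is visible of it).
- optics.spot_point(picture, thing): "point" ([column, row] as shares, 0 to 1, of the picture: columns of its width, rows of its height: a listed point, or the origin of a listed thing).
The state is a dict: "clock": time; "q": joint angles; "joint_velocities": joint speeds; "joint_torque": joint torques, N m; "eef_pos": TCP position; "orientation": TCP orientation; "contact_force": force on the tool from outside, world axes, zero at the start; "torque": the same for the moment, N m; "width": opening from 0.0 (shut) to 1.0 (fully open).
Only numpy, scipy, OpenCV 4.12 (cv2) and the standard library are available. Lean on these libraries where they do the work, as an engineer would, in place of code of your own. Each camera call takes 0.05 s, during which the arm holds its last target.

## Working session

There is one attempt and no reset: what is moved stays moved. The work goes in short steps, Python scripts to look and compute and a tool call to move; the robot and the scene stay as the last step left them, time stands still between calls to the robot, and variables do not carry over. Pictures are saved under pics/ and viewed, and the job is handed in when it is done.

Besides the shell and the picture viewer there is one more tool, called after "Emit:" by a JSON object that holds its "method" and its "body", one argument or row to a line. drive_tool: Moves the arm, as the interface text tells. Its arguments: {"type":"object","properties":{"increments":{"type":"array"},"grip_force":{"type":"number"}},"required":["increments"]}

```bash
mkdir -p pics; cat > h.py <<'E'
import numpy as np, cv2
from workcell import ctrl, optics, sign_off
def cam(n):
    p=optics.camera(n); return p
def cloud(p):
    z=p["range_z"]; K=np.array(p["intrinsics"]); R=cv2.Rodrigues(np.array(p["rvec"],float))[0]; t=np.array(p["tvec"]).ravel()
    v,u=np.mgrid[0:384,0:512]
    c=np.stack([(u-K[0,2])/K[0,0]*z,(v-K[1,2])/K[1,1]*z,z],-1)
    w=(c-t)@R
    w[z<=0]=np.nan
    return w
def proj(p,X):
    return cv2.projectPoints(np.array(X,float).reshape(-1,3),np.array(p["rvec"],float),np.array(p["tvec"],float),np.array(p["intrinsics"]),None)[0].reshape(-1,2)
def save(p,name,s=1.5):
    cv2.imwrite("pics/"+name,cv2.resize(p["frame"][:,:,::-1],None,fx=s,fy=s,interpolation=cv2.INTER_CUBIC))
E
python3 - <<'E'
from h import *
s=ctrl.sense(); print(s)
for n in ("scene","top"):
    p=cam(n); save(p,n+"0.png"); w=cloud(p)
    for t in ("carrier","gel","pot","roll"):
        for d in optics.regions_of(p,t)[:4]:
            m=d["region"]; q=w[m]; print(n,t,round(d["p"],2),np.round(np.array(d["rect"])*[512,384,512,384]),np.round(np.nanmedian(q,0),3), np.nanmedian(p["frame"][m],0))
    for k in range(1,5):
        for d in optics.spot_point(p,f"tab{k}_press")[:3]:
            u,v=np.array(d["point"])*[512,384]; print(n,k,round(d["p"],2),u,v,np.round(w[int(v),int(u)],3))
E
```

```text
{'clock': 0.0, 'q': array([ 6.44238833e+01,  7.13521415e+00,  9.46318705e+01, -1.75147240e-03,
        7.83518517e+01, -4.73380113e+00]), 'joint_velocities': array([-0.04928352, -0.10186284, -0.00184139, -0.07640052, -0.08151653,
        0.07029151]), 'joint_torque': array([ 5.57737676e-04, -4.17616653e+01, -3.59923339e+01,  7.75690447e-02,
        4.93666541e-02, -1.70980497e-04]), 'eef_pos': array([0.23105553, 0.60690462, 0.22739043]), 'orientation': array([[-8.69149619e-04,  3.55790579e-01,  9.34565304e-01],
       [-1.88534825e-03,  9.34563413e-01, -3.55791613e-01],
       [-9.99997845e-01, -2.07121720e-03, -1.41486289e-04]]), 'contact_force': array([-0.84910813,  0.61029225, -0.14504975]), 'torque': array([0.00247392, 0.01516264, 0.02547176]), 'width': 0.996925933703325}
scene carrier 0.79 [202. 145. 272. 227.] [ 0.593 -0.023  0.083] [138. 139. 135.]
scene carrier 0.75 [128.  93. 190. 163.] [ 0.472 -0.268  0.082] [223. 121.  58.]
scene carrier 0.71 [ 48. 212. 164. 324.] [ 0.854 -0.175  0.084] [228. 125.  59.]
scene carrier 0.56 [290. 104. 376. 175.] [0.37  0.135 0.082] [221. 131
[... 1413 characters left out ...]
 125.]
top roll 0.8 [199. 204. 225. 230.] [0.523 0.145 0.044] [236. 230. 217.]
top 1 0.89 341.7088 70.1952 [ 0.916 -0.207  0.094]
top 1 0.88 271.9744 174.912 [ 0.631 -0.017  0.091]
top 1 0.83 362.8032 223.4112 [ 0.502 -0.251  0.09 ]
top 2 0.92 214.4256 314.688 [0.274 0.129 0.091]
top 2 0.63 352.1024 259.6992 [ 0.41  -0.221  0.094]
top 2 0.63 314.5216 91.8144 [ 0.856 -0.133  0.095]
top 3 0.91 332.5952 125.7984 [ 0.764 -0.18   0.09 ]
top 3 0.79 284.0064 231.28319999999997 [ 0.482 -0.049  0.092]
top 3 0.72 390.0928 280.512 [ 0.357 -0.317  0.091]
top 4 0.91 358.6048 104.9088 [ 0.82  -0.25   0.094]
top 4 0.78 299.8784 196.608 [ 0.572 -0.089  0.092]
top 4 0.78 209.3056 266.1888 [0.393 0.142 0.097]
```

View pics/scene0.png

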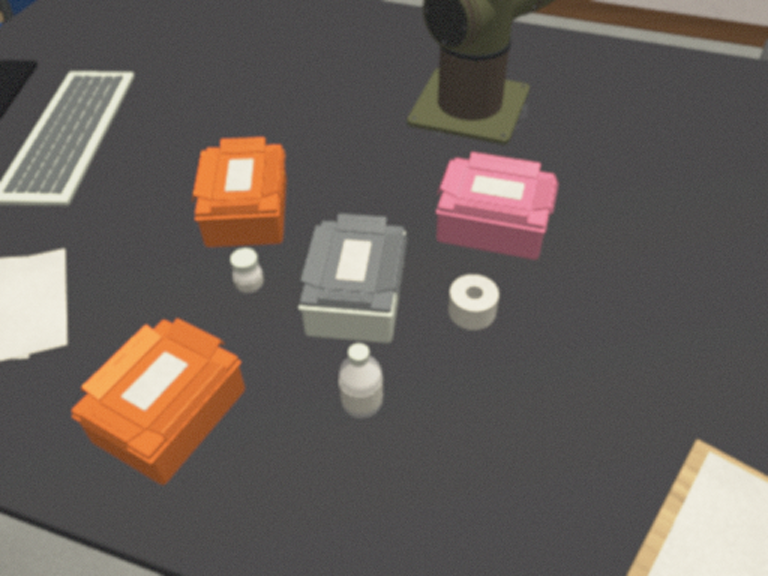

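View pics/top0.png

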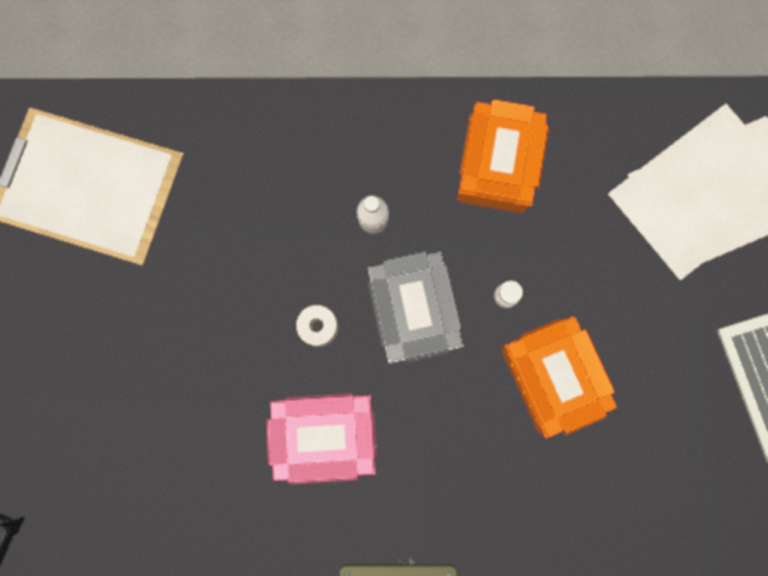

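Four look-alikes, with their pixels in the scene view (768-wide):
- Orange at (240,190).
- Pink at (497,200).
- Orange at (160,395).
- White box with grey lid at (352,275), which appears at (415,307) in the top view.

The white one is meant, because it is the only one with a white body. I'll refine its pose and confirm it in a crop.

```bash
cat > pose.py <<'E'
from h import *
P={1:(60+20.3,0),2:(0,40+20.3),3:(-80.3,0),4:(0,-60.3)}
def near(p,w,c=np.array([.557,-.033])):
    out={}
    for k in range(1,5):
        for d in optics.spot_point(p,f"tab{k}_press"):
            u,v=np.array(d["point"])*[512,384]; x=w[int(v),int(u)]
            if np.linalg.norm(x[:2]-c)<.12: out[k]=x; break
    return out
E
python3 - <<'E'
from pose import *
fits=[]
for n in("scene","top"):
    p=cam(n); w=cloud(p); o=near(p,w); ks=sorted(o)
    A=np.array([P[k] for k in ks])/1000; B=np.array([o[k][:2] for k in ks])
    for k in ks: print(n,k,np.round(o[k],3))
    H=(A-A.mean(0)).T@(B-B.mean(0)); th=np.arctan2(H[0,1]-H[1,0],H[0,0]+H[1,1])
    R=np.array([[np.cos(th),-np.sin(th)],[np.sin(th),np.cos(th)]]); t=B.mean(0)-R@A.mean(0)
    print(n,'fit',t,np.degrees(th),'res',np.round(np.linalg.norm(A@R.T+t-B,axis=1),4))
    # independent: cloud in lid height minAreaRect
    c=np.linalg.norm(w[...,:2]-[.557,-.033],axis=-1)<.13
    m=c&(w[...,2]>.075)&(w[...,2]<.1); r=cv2.minAreaRect((w[m][:,:2]*1000).astype(np.float32)); print('rect',r)
    fits.append((t,th))
    img=p["frame"].copy(); img=cv2.resize(img,None,fx=4,fy=4,interpolation=cv2.INTER_CUBIC)
    for k in range(1,5):
        g=np.r_[R@(np.array(P[k])/1000)+t,.092]; u=proj(p,g)[0]; print(k,np.round(g,3))
        cv2.circle(img,tuple(int(a*4+2) for a in u),4,(255,0,0),-1); cv2.putText(img,str(k),tuple(int(a*4+8) for a in u),0,.8,(255,0,0),2)
    u=proj(p,[*t,.084])[0]*4; x,y=map(int,u)
    cv2.imwrite(f"pics/crop_{n}.png",img[max(0,y-260):y+260,max(0,x-300):x+300,::-1])
E
```

```text
scene 1 [ 0.628 -0.022  0.088]
scene 2 [0.536 0.031 0.094]
scene 3 [ 0.48  -0.047  0.09 ]
scene 4 [ 0.562 -0.089  0.093]
scene fit [ 0.55148193 -0.03138757] 10.591690735613206 res [0.0054 0.0054 0.0073 0.0023]
rect ((559.5791625976562, -30.403343200683594), (183.0841827392578, 145.05731201171875), 12.594186782836914)
1 [ 0.63  -0.017  0.092]
2 [0.54  0.028 0.092]
3 [ 0.473 -0.046  0.092]
4 [ 0.563 -0.091  0.092]
top 1 [ 0.634 -0.014  0.092]
top 2 [0.54  0.039 0.084]
top 3 [ 0.482 -0.042  0.088]
top 4 [ 0.57  -0.091  0.094]
top fit [ 0.55612906 -0.02712272] 11.386514473843052 res [0.003  0.0081 0.0046 0.0055]
rect ((554.9384765625, -30.985076904296875), (184.2974395751953, 144.83753967285156), 12.535096168518066)
1 [ 0.635 -0.011  0.092]
2 [0.544 0.032 0.092]
3 [ 0.477 -0.043  0.092]
4 [ 0.568 -0.086  0.092]
```

View pics/crop_scene.png

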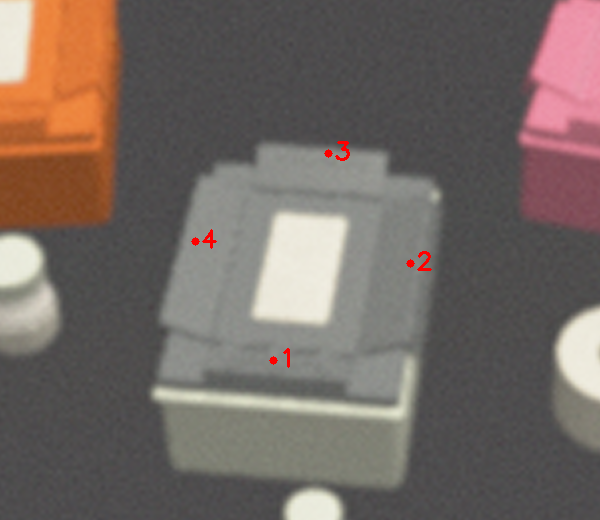

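View pics/crop_top.png

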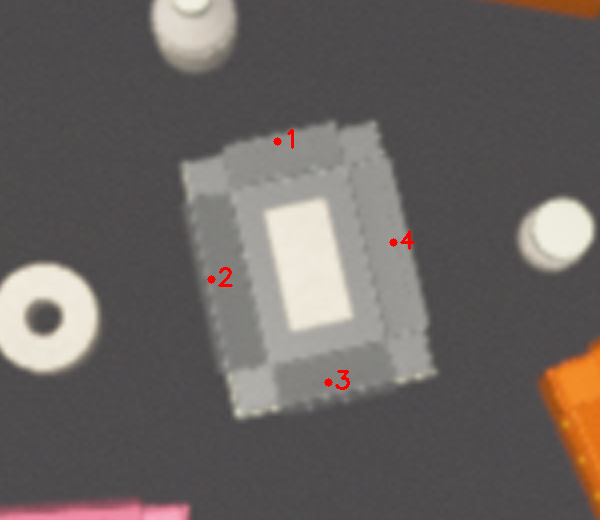

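```bash
cat > go.py <<'E'
from h import *
import sys
c=np.array([.557,-.031]);th=np.radians(12.5)
P={1:(80.3,0),2:(0,60.3),3:(-80.3,0),4:(0,-60.3)}
R=np.array([[np.cos(th),-np.sin(th)],[np.sin(th),np.cos(th)]])
s=ctrl.sense(); k=int(sys.argv[1]); z=float(sys.argv[2])  # z of tip
g=np.r_[R@np.array(P[k])/1000+c, z+.014]
O=s["orientation"]; d=O.T@(g-s["eef_pos"])
print('t',round(s['clock'],2),'target',np.round(g,4),'tcp',np.round(s["eef_pos"],4),'tool shift',np.round(d,4),'F',np.round(s['contact_force'],1),'w',round(s['width'],2),'tilt',np.round(O[2],3))
E
python3 go.py 1 .13
```

```text
t 1.4 target [ 0.6354 -0.0136  0.144 ] tcp [0.2313 0.6074 0.2287] tool shift [ 0.0847 -0.4366  0.5986] F [-0.6 -0.2  0.3] w 1.0 tilt [-1.  0. -0.]
```

The crops show the white box with grey lid at (300,300). All four sections stand open, and the marks sit on them. I'm moving over with the jaws closed.

Emit:
{"method": "drive_tool", "body": {
  "increments": [
    [[0,-0.0236,0.0323],[0,0,0],0],
    [[0,-0.0236,0.0323],[0,0,0],0],
    [[0,-0.0236,0.0323],[0,0,0],0],
    [[0,-0.0236,0.0323],[0,0,0],0],
    [[0,-0.0236,0.0323],[0,0,0],0]
  ],
  "grip_force": 10
}}

```text
clock: 1.82
eef_pos: [0.3397, 0.44, 0.2277]
orientation: [[-0.001, 0.344, 0.939], [0.002, 0.939, -0.344], [-1.0, 0.002, -0.001]]
contact_force: [0.6, -0.7, 1.0]
width: 0.707
```

Emit:
{"method": "drive_tool", "body": {
  "increments": [
    [[0,-0.0236,0.0323],[0,0,0],0],
    [[0,-0.0236,0.0323],[0,0,0],0],
    [[0,-0.0236,0.0323],[0,0,0],0],
    [[0,-0.0236,0.0323],[0,0,0],0],
    [[0,-0.0236,0.0323],[0,0,0],0]
  ]
}}

```text
clock: 2.23
eef_pos: [0.4541, 0.2657, 0.2286]
orientation: [[0.003, 0.342, 0.94], [0.004, 0.94, -0.342], [-1.0, 0.005, 0.001]]
contact_force: [1.2, 0.3, 0.6]
width: 0.353
```

Emit:
{"method": "drive_tool", "body": {
  "increments": [
    [[0,-0.0236,0.0323],[0,0,0],0],
    [[0,-0.0236,0.0323],[0,0,0],0],
    [[0,-0.0236,0.0323],[0,0,0],0],
    [[0,-0.0236,0.0323],[0,0,0],0],
    [[0,-0.0236,0.0323],[0,0,0],0]
  ]
}}

```text
clock: 2.65
eef_pos: [0.5686, 0.0914, 0.23]
orientation: [[0.007, 0.342, 0.94], [0.006, 0.94, -0.342], [-1.0, 0.008, 0.005]]
contact_force: [-0.4, 0.5, -0.5]
width: 0.029
```

```bash
python3 go.py 1 .13
```

```text
t 2.65 target [ 0.6354 -0.0136  0.144 ] tcp [0.5686 0.0914 0.23  ] tool shift [ 0.0859 -0.0765  0.0983] F [-0.4  0.5 -0.5] w 0.03 tilt [-1.     0.008  0.005]
```

Emit:
{"method": "drive_tool", "body": {
  "increments": [
    [[0,-0.0236,0.0303],[0,0,0],0],
    [[0,-0.0236,0.0303],[0,0,0],0],
    [[0,-0.0236,0.0303],[0,0,0],0],
    [[0.02,0,0.004],[0,0,0],0],
    [[0,0,0],[0,0,0],0]
  ]
}}

```text
clock: 3.07
eef_pos: [0.6398, -0.0212, 0.2107]
orientation: [[0.012, 0.351, 0.936], [0.004, 0.936, -0.351], [-1.0, 0.008, 0.01]]
contact_force: [-0.8, -0.2, -2.6]
width: 0.008
```

```bash
python3 go.py 1 .10
```

```text
t 3.07 target [ 0.6354 -0.0136  0.114 ] tcp [ 0.6398 -0.0212  0.2107] tool shift [ 0.0967  0.0048 -0.0077] F [-0.8 -0.2 -2.6] w 0.01 tilt [-1.     0.008  0.01 ]
```

Emit:
{"method": "drive_tool", "body": {
  "increments": [
    [[0.03,0.0045,-0.0075],[0,0,0],0],
    [[0.03,0,0],[0,0,0],0],
    [[0.025,0,0],[0,0,0],0],
    [[0,0,0],[0,0,0],0]
  ]
}}

```text
clock: 3.4
eef_pos: [0.6372, -0.014, 0.1278]
orientation: [[0.018, 0.352, 0.936], [0.003, 0.936, -0.352], [-1.0, 0.009, 0.015]]
contact_force: [-1.2, 0.0, -1.0]
width: 0.006
```

```bash
python3 go.py 1 .084
```

```text
t 3.4 target [ 0.6354 -0.0136  0.098 ] tcp [ 0.6372 -0.014   0.1278] tool shift [ 0.0298 -0.0006 -0.0023] F [-1.2  0.  -1. ] w 0.01 tilt [-1.     0.009  0.015]
```

Emit:
{"method": "drive_tool", "body": {
  "increments": [
    [[0.012,0,-0.002],[0,0.016,0],0],
    [[0.008,0,0],[0,0,0],0],
    [[0.006,0,0],[0,0,0],0],
    [[0.004,0,0],[0,0,0],0]
  ]
}}

```text
clock: 3.73
eef_pos: [0.6389, -0.0113, 0.1032]
orientation: [[0.011, 0.349, 0.937], [0.009, 0.937, -0.349], [-1.0, 0.012, 0.007]]
contact_force: [0.5, 0.2, -0.9]
width: 0.006
```

```bash
python3 go.py 1 .084
```

```text
t 3.73 target [ 0.6354 -0.0136  0.098 ] tcp [ 0.6389 -0.0113  0.1032] tool shift [ 0.0051 -0.0035 -0.0025] F [ 0.5  0.2 -0.9] w 0.01 tilt [-1.     0.012  0.007]
```

Emit:
{"method": "drive_tool", "body": {
  "increments": [
    [[0.003,-0.002,-0.002],[0,0,0],0],
    [[0.002,0,0],[0,0,0],0],
    [[0.002,0,0],[0,0,0],0]
  ]
}}

```text
clock: 3.98
eef_pos: [0.6376, -0.0122, 0.0981]
orientation: [[0.014, 0.348, 0.937], [0.008, 0.937, -0.349], [-1.0, 0.013, 0.011]]
contact_force: [-2.8, 0.5, 11.4]
width: 0.003
```

```bash
python3 go.py 1 .084; python3 - <<'E'
from h import *
p=cam("scene"); save(p,"s1.png")
u=proj(p,[.557,-.031,.084])[0]*4; img=cv2.resize(p["frame"],None,fx=4,fy=4,interpolation=cv2.INTER_CUBIC); x,y=map(int,u)
cv2.imwrite("pics/s1c.png",img[y-260:y+260,x-300:x+300,::-1])
E
```

```text
t 3.98 target [ 0.6354 -0.0136  0.098 ] tcp [ 0.6376 -0.0122  0.0981] tool shift [ 0.0001 -0.0021 -0.0016] F [-2.8  0.5 11.4] w 0.0 tilt [-1.     0.013  0.011]
```

View pics/s1c.png

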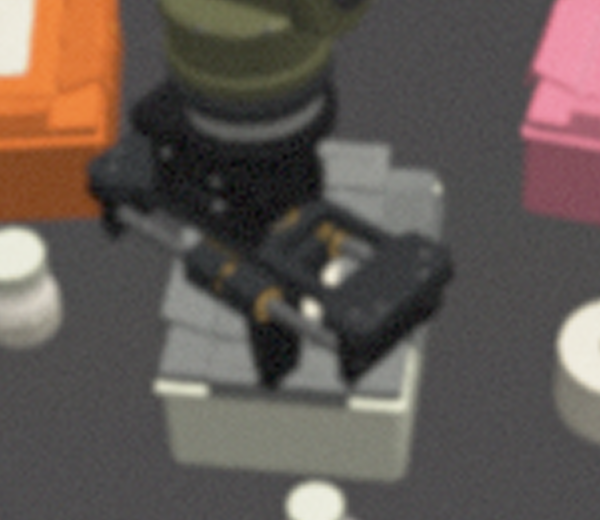

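Fingertip is on section 1 at (275,370), which now looks level. The force is 11 N at flush height. I'll lift and check.

Emit:
{"method": "drive_tool", "body": {
  "increments": [
    [[-0.02,0,0],[0,0.012,0],0],
    [[-0.03,-0.0,0],[0,0,0.01],0],
    [[-0.01,0.02,-0.03],[0,0,0],0],
    [[0,0.02,-0.03],[0,0,0],0]
  ]
}}

```text
clock: 4.37
eef_pos: [0.5957, 0.0424, 0.1607]
orientation: [[0.004, 0.355, 0.935], [0.022, 0.935, -0.355], [-1.0, 0.022, -0.004]]
contact_force: [1.0, 0.7, -0.2]
width: 0.006
```

```bash
cat > look.py <<'E'
from h import *
import sys
p=cam("scene"); w=cloud(p)
u=proj(p,[.557,-.031,.084])[0]*4; img=cv2.resize(p["frame"],None,fx=4,fy=4,interpolation=cv2.INTER_CUBIC); x,y=map(int,u)
cv2.imwrite("pics/"+sys.argv[1],img[y-260:y+260,x-300:x+300,::-1])
th=np.radians(12.5);R=np.array([[np.cos(th),-np.sin(th)],[np.sin(th),np.cos(th)]])
for n in ("scene","top"):
    if n=="top": p=cam(n); w=cloud(p)
    l=(w[...,:2]-[.557,-.031])@R
    for k,(a,b) in {1:(1,0),2:(0,1),3:(-1,0),4:(0,-1)}.items():
        along=l@[a,b]; lat=np.abs(l@[b,-a] if True else 0); h=(.06 if k%2 else .04)
        m=(along>h+.016)&(along<h+.026)&(lat<(.03 if k%2 else .05))&(w[...,2]>.07)&(w[...,2]<.11)
        print(n,k,m.sum(),np.round(np.median(w[m][:,2]),4) if m.sum() else None)
    m=(np.abs(l[...,0])<.05)&(np.abs(l[...,1])<.03)&(w[...,2]>.07)&(w[...,2]<.11); print('panel',m.sum(),np.round(np.median(w[m][:,2]),4) if m.sum() else None)
E
python3 look.py s2c.png; python3 go.py 2 .105
```

```text
scene 1 107 0.0837
scene 2 73 0.0926
scene 3 44 0.0918
scene 4 158 0.0923
panel 881 0.0837
top 1 17 0.0842
top 2 26 0.093
top 3 83 0.0925
top 4 151 0.0937
panel 329 0.0843
t 4.47 target [0.5439 0.0279 0.119 ] tcp [0.5933 0.0453 0.1594] tool shift [ 0.0399 -0.0345 -0.0399] F [0.8 0.1 0.4] w 0.0 tilt [-1.     0.022 -0.006]
```

View pics/s2c.png

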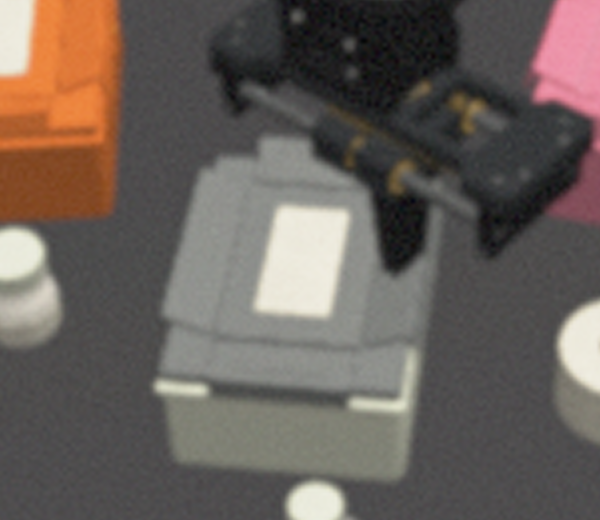

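Section 1 is flush at 84 mm and the fingertip is at (400,265). Next is section 2.

Emit:
{"method": "drive_tool", "body": {
  "increments": [
    [[0,-0.02,-0.03],[0,0,-0.02],0],
    [[0,-0.011,-0.011],[0,0,0],0],
    [[0.018,0,0],[0,0,0],0],
    [[0.015,0,0],[0,0,0],0],
    [[0,0,0],[0,0,0],0]
  ]
}}

```text
clock: 4.88
eef_pos: [0.5423, 0.0299, 0.1242]
orientation: [[-0.005, 0.346, 0.938], [0.002, 0.938, -0.346], [-1.0, -0.0, -0.006]]
contact_force: [-0.2, -0.6, -0.8]
width: 0.001
```

```bash
python3 go.py 2 .084
```

```text
t 4.88 target [0.5439 0.0279 0.098 ] tcp [0.5423 0.0299 0.1242] tool shift [ 0.0261 -0.0014  0.0024] F [-0.2 -0.6 -0.8] w 0.0 tilt [-1.    -0.    -0.006]
```

Emit:
{"method": "drive_tool", "body": {
  "increments": [
    [[0.01,-0.001,0.002],[0,0,0],0],
    [[0.007,0,0],[0,0,0],0],
    [[0.006,0,0],[0,0,0],0],
    [[0.004,0,0],[0,0,0],0],
    [[0.003,0,0],[0,0,0],0]
  ]
}}

```text
clock: 5.3
eef_pos: [0.5459, 0.028, 0.0978]
orientation: [[-0.006, 0.347, 0.938], [0.004, 0.938, -0.347], [-1.0, 0.001, -0.007]]
contact_force: [-16.6, 1.6, 33.2]
width: 0.005
```

```bash
python3 go.py 2 .084
```

```text
t 5.3 target [0.5439 0.0279 0.098 ] tcp [0.5459 0.028  0.0978] tool shift [-0.0002 -0.0008 -0.0018] F [-16.6   1.6  33.2] w 0.0 tilt [-1.     0.001 -0.007]
```

Emit:
{"method": "drive_tool", "body": {
  "increments": [
    [[-0.01,0,0],[0,0,0],0],
    [[-0.03,0,0],[0,0,0],0],
    [[-0.02,-0.01,-0.02],[0,0,0],0],
    [[0,-0.02,-0.03],[0,0,0],0],
    [[0,-0.005,-0.01],[0,0,0],0]
  ]
}}

```text
clock: 5.72
eef_pos: [0.4804, 0.0147, 0.1624]
orientation: [[-0.003, 0.346, 0.938], [0.002, 0.938, -0.346], [-1.0, 0.0, -0.004]]
contact_force: [-0.3, 0.0, -0.4]
width: 0.005
```

```bash
python3 look.py s3c.png; python3 go.py 3 .105
```

```text
scene 1 105 0.0836
scene 2 152 0.0835
scene 3 101 0.0915
scene 4 162 0.0924
panel 881 0.0838
top 1 82 0.084
top 2 33 0.0844
top 3 0 None
top 4 151 0.0936
panel 356 0.0845
t 5.82 target [ 0.4786 -0.0484  0.119 ] tcp [0.482  0.015  0.1629] tool shift [ 0.0438 -0.0607  0.0188] F [ 0.1 -1.  -0.7] w 0.01 tilt [-1.     0.002 -0.002]
```

View pics/s3c.png

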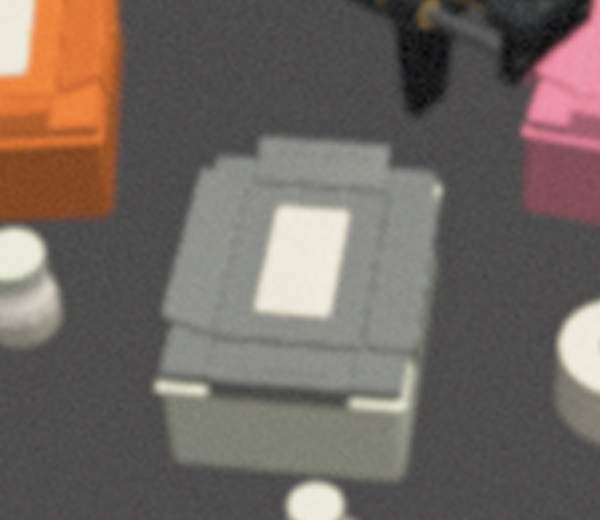

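Sections 1 and 2 are flush at 84 mm and the carrier hasn't moved. Section 3, at the back (325,160), is next.

Emit:
{"method": "drive_tool", "body": {
  "increments": [
    [[0,-0.033,0.012],[0,0,0],0],
    [[0,-0.025,0.006],[0,0,0],0],
    [[0.018,0,0],[0,0,0],0],
    [[0.018,0,0],[0,0,0],0],
    [[0,0,0],[0,0,0],0]
  ]
}}

```text
clock: 6.23
eef_pos: [0.4845, -0.0485, 0.128]
orientation: [[0.008, 0.344, 0.939], [-0.0, 0.939, -0.344], [-1.0, 0.003, 0.008]]
contact_force: [-0.4, -0.2, -0.2]
width: 0.007
```

```bash
python3 go.py 3 .084
```

```text
t 6.23 target [ 0.4786 -0.0484  0.098 ] tcp [ 0.4845 -0.0485  0.128 ] tool shift [ 0.0299 -0.002  -0.0058] F [-0.4 -0.2 -0.2] w 0.01 tilt [-1.     0.003  0.008]
```

Emit:
{"method": "drive_tool", "body": {
  "increments": [
    [[0.012,-0.002,-0.006],[0,0,0],0],
    [[0.009,0,0],[0,0,0],0],
    [[0.006,0,0],[0,0,0],0],
    [[0.004,0,0],[0,0,0],0]
  ]
}}

```text
clock: 6.57
eef_pos: [0.4802, -0.0486, 0.0978]
orientation: [[0.007, 0.343, 0.939], [-0.001, 0.94, -0.343], [-1.0, 0.001, 0.007]]
contact_force: [-14.6, 1.8, 33.5]
width: 0.007
```

```bash
python3 go.py 3 .084
```

```text
t 6.57 target [ 0.4786 -0.0484  0.098 ] tcp [ 0.4802 -0.0486  0.0978] tool shift [-0.0002 -0.0003 -0.0015] F [-14.6   1.8  33.5] w 0.01 tilt [-1.     0.001  0.007]
```

Emit:
{"method": "drive_tool", "body": {
  "increments": [
    [[-0.01,0,0],[0,0,0],0],
    [[-0.035,0,0],[0,0,0],0],
    [[0,-0.003,0.035],[0,0,0],0],
    [[0,-0.003,0.035],[0,0,0],0],
    [[0,-0.002,0.025],[0,0,0],0]
  ]
}}

```text
clock: 6.98
eef_pos: [0.5686, -0.0865, 0.1513]
orientation: [[0.02, 0.338, 0.941], [-0.003, 0.941, -0.338], [-1.0, 0.004, 0.019]]
contact_force: [0.6, -0.6, 0.0]
width: 0.005
```

```bash
python3 look.py s4c.png; python3 go.py 4 .105
```

```text
scene 1 96 0.0835
scene 2 148 0.0834
scene 3 76 0.0831
scene 4 157 0.0923
panel 882 0.0838
top 1 31 0.0848
top 2 142 0.0841
top 3 0 None
top 4 43 0.093
panel 309 0.0843
t 7.08 target [ 0.5701 -0.0899  0.119 ] tcp [ 0.5689 -0.087   0.1501] tool shift [ 0.0311 -0.0025  0.0015] F [-0.4 -0.9 -0.5] w 0.01 tilt [-1.     0.003  0.017]
```

View pics/s4c.png

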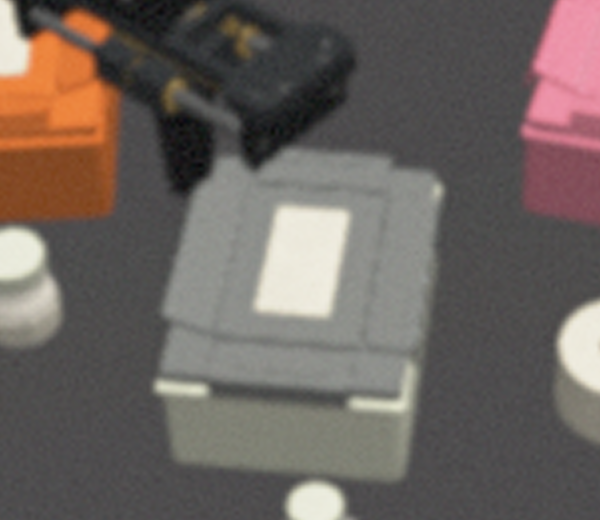

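Sections 1–3 are flush, and the fingertip hovers by section 4 at (190,185).

Emit:
{"method": "drive_tool", "body": {
  "increments": [
    [[0.015,-0.0025,0.001],[0,0.018,0],0],
    [[0.015,0,0],[0,0,0],0],
    [[0,0,0],[0,0,0],0]
  ]
}}

```text
clock: 7.33
eef_pos: [0.5704, -0.089, 0.1198]
orientation: [[0.002, 0.338, 0.941], [0.004, 0.941, -0.338], [-1.0, 0.004, 0.0]]
contact_force: [-0.7, 0.5, -0.6]
width: 0.007
```

```bash
python3 go.py 4 .084
```

```text
t 7.33 target [ 0.5701 -0.0899  0.098 ] tcp [ 0.5704 -0.089   0.1198] tool shift [ 0.0218 -0.001  -0.    ] F [-0.7  0.5 -0.6] w 0.01 tilt [-1.     0.004  0.   ]
```

Emit:
{"method": "drive_tool", "body": {
  "increments": [
    [[0.008,-0.001,0],[0,0,0],0],
    [[0.007,0,0],[0,0,0],0],
    [[0.005,0,0],[0,0,0],0],
    [[0.003,0,0],[0,0,0],0]
  ]
}}

```text
clock: 7.67
eef_pos: [0.5704, -0.0906, 0.0981]
orientation: [[0.005, 0.336, 0.942], [-0.0, 0.942, -0.336], [-1.0, 0.001, 0.005]]
contact_force: [-0.9, 0.6, 14.3]
width: 0.006
```

```bash
python3 go.py 4 .084
```

```text
t 7.67 target [ 0.5701 -0.0899  0.098 ] tcp [ 0.5704 -0.0906  0.0981] tool shift [ 0.0001  0.0006 -0.0006] F [-0.9  0.6 14.3] w 0.01 tilt [-1.     0.001  0.005]
```

Emit:
{"method": "drive_tool", "body": {
  "increments": [
    [[-0.01,0,0],[0,0,0],0],
    [[-0.035,0,0],[0,0,0],0],
    [[-0.04,0,0],[0,0,0],0],
    [[-0.03,0,-0.02],[0,0,0],0],
    [[0,0,-0.04],[0,0,0],0]
  ]
}}

```text
clock: 8.08
eef_pos: [0.5128, -0.0695, 0.2165]
orientation: [[-0.001, 0.337, 0.942], [0.003, 0.942, -0.337], [-1.0, 0.003, -0.002]]
contact_force: [0.1, 0.5, 1.3]
width: 0.006
```

Emit:
{"method": "drive_tool", "body": {
  "increments": [
    [[0,0,-0.04],[0,0,0],0],
    [[0,0,-0.04],[0,0,0],0],
    [[0,0,0],[0,0,0],0],
    [[0,0,0],[0,0,0],0]
  ]
}}

```text
clock: 8.42
eef_pos: [0.4307, -0.039, 0.2222]
orientation: [[0.008, 0.335, 0.942], [0.003, 0.942, -0.335], [-1.0, 0.006, 0.006]]
contact_force: [0.3, 0.1, -0.2]
width: 0.006
```

```bash
python3 look.py s5c.png; python3 - <<'E'
from h import *
s=ctrl.sense(); print(s['clock'],s['eef_pos'],s['contact_force'])
for n in ("scene","top"):
    p=cam(n); w=cloud(p)
    c=np.linalg.norm(w[...,:2]-[.557,-.031],axis=-1)<.13
    m=c&(w[...,2]>.075)&(w[...,2]<.1); print(n,'rect',cv2.minAreaRect((w[m][:,:2]*1000).astype(np.float32)))
    for t in ("gel","pot","roll"):
        for d in optics.regions_of(p,t)[:1]: print(n,t,np.round(np.nanmedian(w[d["region"]],0),3))
E
```

```text
scene 1 110 0.0833
scene 2 152 0.0834
scene 3 71 0.0833
scene 4 145 0.0831
panel 885 0.0837
top 1 85 0.0838
top 2 129 0.0846
top 3 0 None
top 4 143 0.0839
panel 845 0.0842
8.5167 [ 0.4316992  -0.03945552  0.22182371] [-0.3206836   0.30879968  0.90445595]
scene rect ((557.0173950195312, -30.861045837402344), (182.4663543701172, 139.3539581298828), 12.516761779785156)
scene gel [0.747 0.052 0.073]
scene pot [ 0.594 -0.195  0.041]
scene roll [0.543 0.148 0.042]
top rect ((557.56201171875, -30.299415588378906), (173.7015838623047, 139.00791931152344), 12.646583557128906)
top gel [0.717 0.044 0.08 ]
top pot [ 0.577 -0.199  0.059]
top roll [0.523 0.144 0.044]
```

View pics/s5c.png

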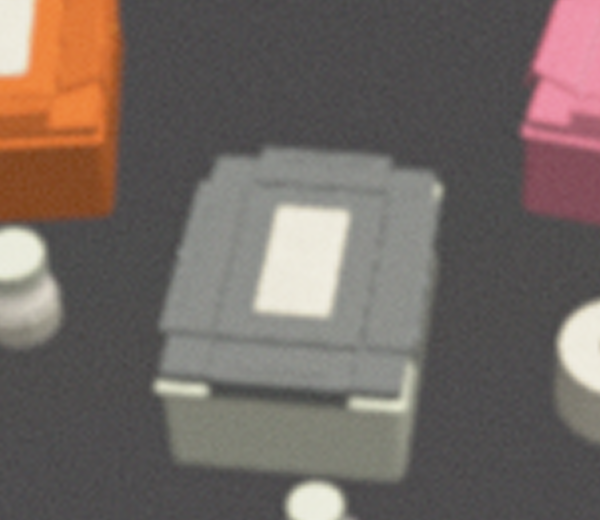

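All four sections lie flush in the picture around (300,270). The carrier and its neighbours haven't moved, and the arm is clear. I'm handing in.

```bash
python3 -c "
from workcell import sign_off
print(sign_off())"
```

```text
the job is handed in; nothing more can be done
None
```

I pressed each of the four rim sections of the white carrier's lid down with the closed fingertips, lifted clear, and handed the job in at about 8.6 s. The hand-in reports no verdict.

- **Sections:** the scene camera measured all four at 83–84 mm, level with the middle panel at 84 mm. They stood at about 92–93 mm while open. The top camera agrees for sections 1, 2 and 4. The arm hid section 3 from it, so that one rests on the scene camera alone.
- **Carrier:** its measured position changed by no more than 3 mm (centre about 557, −31 mm, turned 12.5°), which is within measurement noise.
- **Neighbours:** bottle, pot and label roll measured within about 1 mm of where they started.
- **Forces:** two presses, on sections 2 and 3, peaked higher than planned, at about 33 N down with 15–17 N sideways. These were on the fingertips, and nothing shifted.

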